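# Set up the knife-sharpening station on the kitchen counter

## Robot

A 7-joint arm with a two-finger parallel gripper is mounted at the origin on the work surface. World frame = base frame: x ahead of the robot, y to its left, z up, the work surface at z = 0. Lengths are in m, angles in rad, forces in N, time in s.
With the tool pointing down it reaches from about 0.4 to 0.85 m from the base axis. Payload 10.4 kg.
Tool frame: the origin (TCP) lies between the finger pads; the fingertips stand 11 mm ahead of it and the grasp point (between the pads) lies 8 mm behind it (tip_reach is the distance from the TCP to the fingertips, in m); z points along the fingers, y is the line along which they close (so a half turn about z gives the same grasp; the last joint's range is limited). The gripper opens to 85 mm and grips with 20 to 120 N. Pads are 22 mm wide; open, the fingers measure 114 mm over their backs; the gripper's body (76 mm by 85 mm) begins 54 mm behind the grasp point. The pads swing forward as they close: fully open they stand 13 mm farther back than shut.
Start: joints at [-1.294, 0.332, -0.065, 1.46, 0.022, 1.35, -0.088], TCP at [0.185, 0.597, 0.242] pointing down, gripper open.
Joint ranges: [-2.6, 2.6], [-0.5, 2.12], [-1.47, 1.34], [0.16, 2.42], [-1.27, 4.41], [0.06, 2.06], [-2.6, 2.6]. Speed limits (rad/s): [2.22, 2.22, 2.79, 2.79, 3.14, 3.14, 3.14].

## Interface

Orientations are given as a unit quaternion [x, y, z, w].
In Python, from workcell import * gives the robot as it stands.
- The arm moves only by the shell command python3 -m inch 'ROWS' [OPENING] [FORCE]. ROWS is JSON, a list of rows, each an object with "slide": the shift along the world's x, y, z in m, a list of three; "yaw": the turn about the world's z in rad. A call has 1 to 20 rows; each row is the pose to reach, as a shift and turn from the pose commanded when the call began; what a row does not reach only later rows make up. A row lasts 1/12 s, in which the tool goes at most 41.7 mm and 7.16 degrees, less where a joint would pass 70% of its speed; a pose out of reach is approached as far as the arm can. A call with a gripper value outside its range is refused whole. OPENING is the closure in counts, from 0 (fully open) to 255 (shut), set as the call begins (- or left out, the last holds). The fingers move at their own pace and stop on an object; FORCE is the grip in N (left out, the last holds). Time passes only in rows, so rows that repeat a pose let the fingers close. It gives the time, the measured TCP pose, the force, the opening and the grip force at its end, in the units of the state.
- get_obs(): the state, without advancing time (a new reading comes with each control period).
- camera(name): name is "side" or "top" or "wrist"; returns a dict with "frame" (384x512x3 uint8, red, green, blue), "fx", "fy", "cx", "cy" (pixels), "extrinsics" (4x4, takes a point from world to camera coordinates). Camera axes: x right, y down, z forward; pixel columns grow to the right and rows downward; lengths in m; the calibration is good to about 2 mm. The wrist camera is an equidistant fisheye: a pixel r from the principal point sees the ray r / f radians off the axis. A picture is of the moment at which its call begins. There is no depth.
- hand_in(): hands the job in; it is judged then, once.
The state is a dict: "clock": time; "joint_pos": joint angles; "joint_velocities": joint speeds; "tau": joint torques, N m; "position": TCP position; "ee_rot": TCP orientation; "ft_force": force on the tool from outside, world axes, zero at the start; "torque": the same for the moment, N m; "grip_width": opening from 0.0 (shut) to 1.0 (fully open); "grasp_force": force on a finger pad.
Only numpy, scipy, OpenCV 4.12 (cv2) and the standard library are available. Lean on these libraries where they do the work, as an engineer would, in place of code of your own. Each camera call takes 0.05 s, during which the arm holds its last target. There are 200 camera calls.

## Task

Slide the brass angle sleeve over the upright guide post of the sharpening station so that it sits fully down on its shoulder, and let go of it. Then pump the clamp's orange trigger, squeezing it towards the dark fixed handle and letting it spring back again, until the orange jaw pad presses the whetstone firmly against the end stop, and finish while still holding the trigger squeezed so that the stone stays clamped. Squeeze gently so the brittle stone is not crushed, move the jaw only by its trigger, keep your hand off the stone, and leave the mug, the oil bottle and the spare stone where they are.

Things in the scene. Friction and masses are not known exactly. Their poses are not given: they have to be found in the camera images.
- station: fixed dark wood board 445 x 84 x 12 mm with a blue ratchet clamp head (x -25 to 85 mm, 48 mm wide, up to 61 mm high), rubber bed, steel end stop (face at x = 334 mm) and, on a wing on its -y side, the guide post. Origin: on the counter below the orange trigger at rest. x points the way the jaw closes: trigger, handle, jaw, stone, stop; z up
- trigger: upright round orange trigger, 16 mm diameter, top 120 mm above the counter, on a slide. Its origin is the station's origin moved along the station's x by the squeeze, 0 (sprung back) to 18 mm (full stroke, towards the handle). Its spring asks 2 to 4 N. Below 63 mm height are its foot and the clamp head: keep the fingertips above 65 mm
- trigger_top (a point): middle of the trigger's top. A full stroke advances the jaw up to 18 mm, less up to 8 mm idle travel to the next ratchet tooth; let the trigger spring fully back and the jaw stays (4 N friction). The jaw pushes as hard as the trigger is pushed, less about 8 N: 18 to 40 N on the trigger clamps well, over 50 N may crush
- handle_top (a point): middle of the top of the fixed handle, a dark upright round post, 16 mm diameter, top 120 mm above the counter, 40 mm in front (+x) of the trigger at rest. Outside to outside trigger and handle measure 56 mm at rest, 38 mm squeezed. The handle does not move: centre the gripper 29 mm in front of the resting trigger so that its far finger does not block early
- jaw: toothed bar with the blue upright jaw plate, 48 mm wide, 14 to 60 mm above the counter. Its origin is the station's origin moved along the station's x by the jaw's advance: 0 to 15 mm at the start, 52 mm when the pad meets the stone lying against the stop, 68 mm at most. Not to be pushed by hand
- pad: the orange pressure pad in front of the jaw plate, 46 mm wide, 20 mm high, 33 mm above the counter; origin in the middle of its front face, which meets the stone. Free, its station x is 132 mm + the jaw's advance; it gives way against springs by up to 12 mm, 3 N per mm, so the lag behind that place tells the clamping force
- stone: the whetstone to be clamped, reddish, 150 x 50 x 25 mm, about 0.35 kg, lying loose on the bed, length along the station's x axis, underside 20 mm above the counter, 2 to 9 mm short of the end stop; origin: middle of its underside
- sleeve: brass sleeve (ring): outer diameter 40 mm, bore 24 mm, 26 mm high, about 90 g, standing on the counter with its bore upright; origin: centre of its underside
- post_seat (a point): centre of the shoulder of the guide post on which the sleeve's underside comes to rest, 30 mm above the counter. The shoulder is 36 mm in diameter; the post is steel, upright, 19 mm in diameter, tapering to 10 mm over its last 7 mm
- post_top (a point): top of the guide post, 80 mm above the counter (50 mm above the shoulder)
- mug: bystander: blue mug, 80 mm across, 95 mm high, with a handle; origin: centre of its underside
- oil: bystander: amber oil bottle, 56 mm across, 160 mm high; origin: centre of its underside
- spare: bystander: grey spare whetstone 150 x 50 x 25 mm lying on the counter; origin: centre of its underside
There are look-alikes about, which are no part of the job. Several things look just like the sleeve: the one meant starts farthest from the robot's base.

How it is judged:
On the way, in this order (a step that is already met when the one before it is completed fails the run):
1. the sleeve is down on the shoulder of the guide post and let go (horizontal distance between sleeve and post_seat below 0.005 m and z of sleeve in the frame of post_seat between -0.004 and 0.004 m and angle between sleeve's own z axis and vertical below 0.12 rad and contact force between the fingers and sleeve below 0.1 N), for 0.2 s.
2. the trigger is squeezed and the jaw pad has come to press on the stone (contact force between pad and stone above 3 N and x of trigger in the frame of station above 0.003 m), for 0.2 s.
At the end, for the whole second after the job is handed in: With the fingers still pushing the trigger (over 4 N, squeezed by more than 3 mm), the pad presses the stone with 6 to 45 N, the stone is at rest against the end stop (within 1.5 mm), and the sleeve sits on the post's shoulder (within 4 mm in height, 5 mm sideways, upright) (contact force between pad and stone between 6 and 45 N and contact force between stone and station above 6 N and x of stone in the frame of station above 0.2575 m and linear speed of stone below 0.01 m/s and x of trigger in the frame of station above 0.003 m and contact force between the fingers and trigger above 4 N and contact force between the fingers and stone below 0.5 N and horizontal distance between sleeve and post_seat below 0.005 m and z of sleeve in the frame of post_seat between -0.004 and 0.004 m and angle between sleeve's own z axis and vertical below 0.12 rad); the arm keeps its last pose, push and grip.
It fails at once if the stone is crushed (pad force over 45 N) (contact force between pad and stone above 45 N).
It fails at once if the robot pushes the jaw plate or the pad by hand (contact force between any of the fingers, the arm and jaw above 2 N or contact force between any of the fingers, the arm and pad above 2 N).
It fails at once if the robot handles the stone (contact force between any of the fingers, the arm and stone above 2 N).
It fails at once if a bystander is moved by more than 30 mm (distance of any of mug, oil, spare from where it was at the start of the episode above 0.03 m).
It also fails if it takes over 48 s, if anything falls off the work surface, if the arm or the gripper's body presses on something with over 40 N, if the wrist force passes 120 N, or if a joint passes its speed limit or range.

## Working session

There is one attempt and no reset: what is moved stays moved. The work goes in short steps, Python scripts to look and compute and a shell command to move; the robot and the scene stay as the last step left them, time stands still between calls to the robot, and variables do not carry over. Pictures are saved under pics/ and viewed, at most 10 in all, crops included, and the job is handed in when it is done.

```bash
mkdir -p pics; cat > h.py <<'E'
from workcell import *
import numpy as np, cv2
def ray(c,u,v,fish=False):
    E=np.array(c["extrinsics"]);R,t=E[:3,:3],E[:3,3]
    a,b=(u-c["cx"])/c["fx"],(v-c["cy"])/c["fy"]
    if fish:
        r=np.hypot(a,b); s=np.sin(r)/r if r>1e-9 else 1; d=np.array([a*s,b*s,np.cos(r)])
    else: d=np.array([a,b,1.])
    return -R.T@t, R.T@d
def onz(c,u,v,z,fish=False):
    o,d=ray(c,u,v,fish); return o+d*(z-o[2])/d[2]
def proj(c,p):
    E=np.array(c["extrinsics"]);q=E[:3,:3]@np.array(p)+E[:3,3]
    return np.array([c["fx"]*q[0]/q[2]+c["cx"],c["fy"]*q[1]/q[2]+c["cy"]])
def save(c,n,crop=None,k=1):
    f=c["frame"][:,:,::-1]
    if crop: f=f[crop[1]:crop[3],crop[0]:crop[2]]
    cv2.imwrite("pics/"+n,cv2.resize(f,None,fx=k,fy=k,interpolation=cv2.INTER_CUBIC))
E
python3 - <<'E'
from h import *
import pickle
d={n:camera(n) for n in("top","side","wrist")}
pickle.dump(d,open("c0.pkl","wb"))
for n,c in d.items(): save(c,n+"0.png",None,1.5); print(n,c["fx"],c["cx"],c["cy"],np.round(-np.array(c["extrinsics"])[:3,:3].T@np.array(c["extrinsics"])[:3,3],3))
print(get_obs())
E
```

```text
top 409.8328741941774 256.93140488027734 196.25655743399136 [ 0.325 -0.083  1.252]
side 361.0796057558541 255.97312918148128 192.74697126321342 [ 0.374 -0.787  0.739]
wrist 297.3186396354542 262.6600151027573 194.4083467104667 [0.105 0.621 0.373]
{'clock': 0.15, 'joint_pos': array([-1.29361785,  0.33272238, -0.06469824,  1.46072699,  0.02157049,
        1.34990686, -0.08848518]), 'joint_velocities': array([-0.00217023, -0.00311848, -0.00167594, -0.00277345, -0.00028334,
       -0.00137164,  0.00104732]), 'tau': array([ 1.13869355e-03, -6.25832748e+01,  4.93532431e-02, -3.91848528e+01,
        1.62100350e-02,  7.45221652e-03,  4.09386317e-06]), 'position': array([0.18448019, 0.59687407, 0.2417116 ]), 'ee_rot': array([ 1.49317149e-01,  9.88789210e-01, -5.30242303e-04, -7.12352002e-05]), 'ft_force': array([-0.21163907,  0.80435167,  0.68448372]), 'torque': array([ 0.02535284,  0.01834752, -0.03603547]), 'grasp_force': 0.0, 'grip_width': 0.9973541981788164}
```

View pics/top0.png

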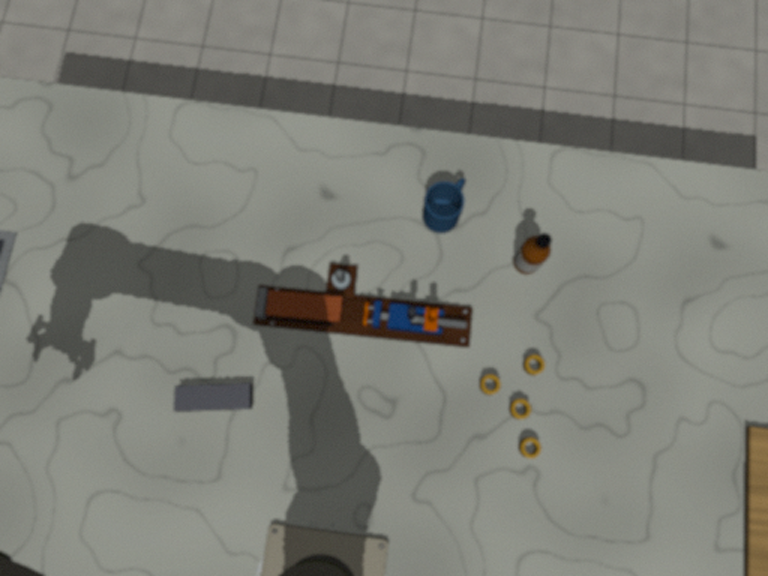

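View pics/side0.png

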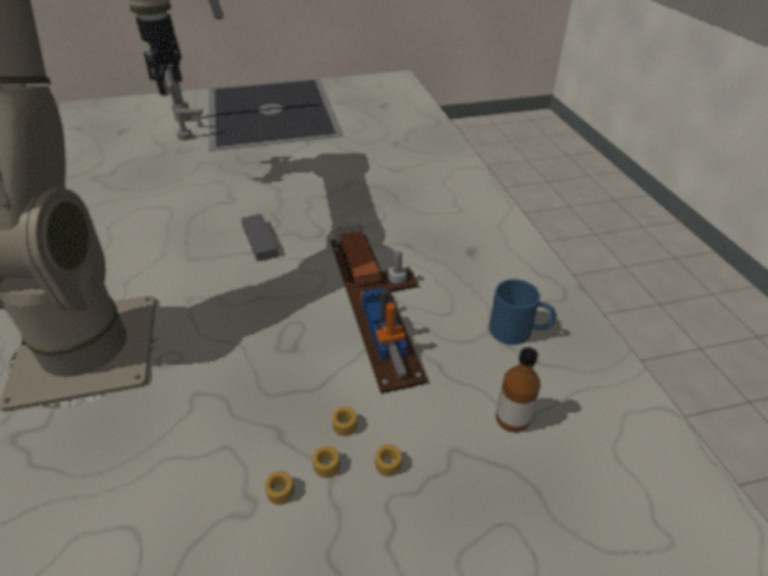

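Top picture (1.5x): four brass rings at (534,364), (490,384), (520,408) and (530,447). The base is at about (320,590), so the farthest ring is the one at (534,364), which is (389,460) in the side view. Post is at (341,278), trigger at (432,318), stone at (303,306), mug at (443,205), oil at (536,248) and spare at (213,395).

```bash
python3 - <<'E'
from h import *
import pickle
d=pickle.load(open("c0.pkl","rb"))
for n in("top","side"):
    c=d[n];hsv=cv2.cvtColor(c["frame"],cv2.COLOR_RGB2HSV)
    for nm,lo,hi in(("yellow",(15,110,60),(30,255,255)),("orange",(4,170,120),(14,255,255)),("wood/stone",(0,90,30),(9,255,200)),("blue",(100,120,40),(125,255,255))):
        m=cv2.inRange(hsv,lo,hi); N,l,s,ce=cv2.connectedComponentsWithStats(m)
        for i in range(1,N):
            if s[i][4]>12: print(n,nm,s[i],np.round(ce[i],1),np.round(onz(c,*ce[i],0.013),3))
top=d["top"];side=d["side"]
a=cv2.resize(top["frame"][170:245,155:330],None,fx=4.5,fy=4.5,interpolation=2)
b=cv2.resize(side["frame"][145:270,215:290],None,fx=4,fy=4,interpolation=2)
r=cv2.resize(top["frame"][230:260,310:370],None,fx=5,fy=5,interpolation=2)
cv2.imwrite("pics/a.png",a[:,:,::-1])
im=np.zeros((500,620,3),np.uint8);im[:,:300]=b;im[:150,310:610]=r
cv2.imwrite("pics/b.png",im[:,:,::-1])
E
```

```text
top yellow [348 161  18  14 124] [355.6 168.3] [ 0.718 -0.343  0.013]
top yellow [350 236  13  14 104] [355.8 242.4] [ 0.487 -0.363  0.013]
top yellow [320 249  13  14 102] [326.2 255.6] [ 0.435 -0.278  0.013]
top yellow [340 266  14  13 108] [346.5 272.1] [ 0.395 -0.343  0.013]
top yellow [ 497  285   15   99 1365] [504.6 334.6] [ 0.278 -0.81   0.013]
top yellow [347 292  13  13 103] [353.  297.9] [ 0.323 -0.368  0.013]
top orange [218 199   9  14  82] [222.2 204.4] [0.549 0.054 0.013]
top orange [283 206   9  14  70] [286.8 213.1] [ 0.548 -0.146  0.013]
top wood/stone [177 200   8   8  17] [179.6 203.3] [0.535 0.185 0.013]
top blue [283 120  26  34 645] [295.1 136.7] [ 0.797 -0.143  0.013]
top blue [248 200   7  18  77] [250.9 208.5] [ 0.548 -0.035  0.013]
top blue [258 202  24  20 286] [267.4 212. ] [ 0.544 -0.087  0.013]
top blue [277 204   6   6  29] [279.2 206.6] [ 0.565 -0.121  0.013]
side yellow [222 272  16  18 230] [229.6 280.5] [ 0.431 -0.277  0.013]
side yellow [251 297  17  20 256] [258.7 306.4] [ 0.482 -0.361  0.013]
side yellow [209 298  17  20 258] [217.2 307.3] [ 0.391 -0.341  0.013]
side yellow [177 315  19  21 281] [185.9 324.7] [ 0.319 -0.366  0.013]
side orange [258 203   5   4  14] [259.9 204.1] [ 0.567 -0.037  0.013]
side orange [252 220  17   7  61] [257.5 223.1] [ 0.541 -0.11   0.013]
side wood/stone [227 154  29  37 322] [239.3 173. ] [0.538 0.123 0.013]
side wood/stone [249 186  12   7  22] [255.  189.3] [0.568 0.032 0.013]
side blue [243 193  12  31 241] [248.4 205.3] [ 0.533 -0.033  0.013]
side blue [265 227   6  10  40] [268.2 231.3] [ 0.562 -0.147  0.013]
side blue [251 229   7  11  46] [254.8 233.7] [ 0.525 -0.146  0.013]
```

View pics/a.png

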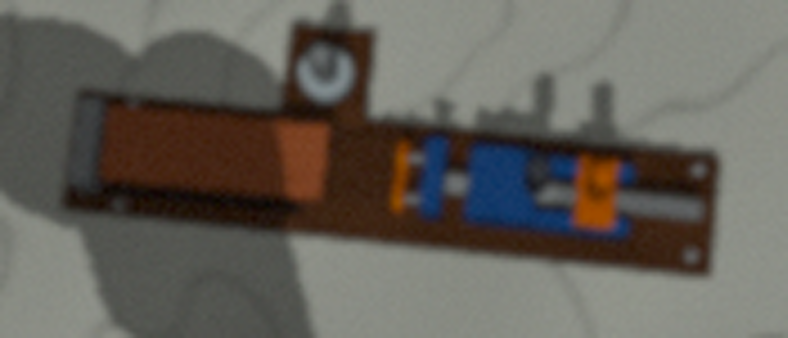

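View pics/b.png

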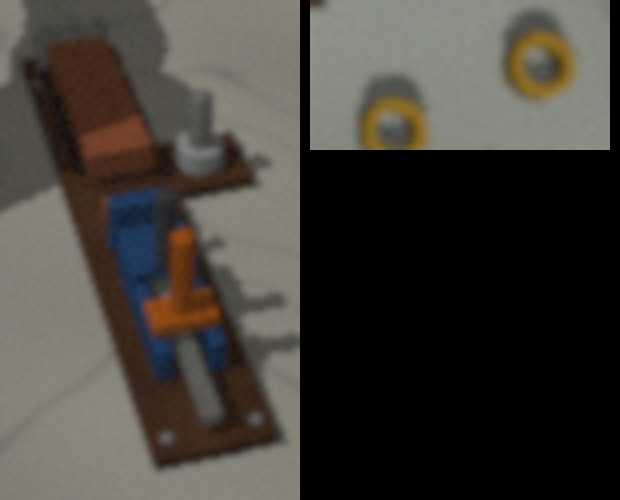

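The crops show the chosen ring, with bore, at about (356,242) in the top view. The post is at about (226,183), the shoulder at (227,186) and the trigger top at side (260,203.5).

```bash
python3 - <<'E'
from h import *
import pickle
d=pickle.load(open("c0.pkl","rb"));t,s=d["top"],d["side"]
P=lambda u,v:(155+(u+.5)/4.5-.5,170+(v+.5)/4.5-.5)
Q=lambda u,v:(215+(u+.5)/4-.5,145+(v+.5)/4-.5)
C=[onz(t,*P(*p),.012) for p in((80,92),(718,152),(708,272),(65,208))]
print(np.round(C,4),"len",[np.linalg.norm(C[i]-C[(i+1)%4]) for i in range(4)])
ax=(C[0]-C[1]+C[3]-C[2]);print("axis deg",np.degrees(np.arctan2(ax[1],ax[0])),"ctr",np.mean(C,0))
print("board side",[np.round(onz(s,*Q(*p),.012),4) for p in((157,467),(284,438),(22,65))])
for n,p,q,z in(("trig",(597,190),(181,232),.12),("handle",(541,165),(166,190),.12),("post",(323,58),(202,95),.08)):
    print(n,np.round(onz(t,*P(*p),z),4),np.round(onz(s,*Q(*q),z),4))
print("shoulder",onz(t,*P(325,71),.03), onz(s,*Q(199,149),.03))
# ring top rim by ellipse of mask
for c,n in((t,"top"),(s,"side")):
    m=cv2.inRange(cv2.cvtColor(c["frame"],cv2.COLOR_RGB2HSV),(15,90,50),(32,255,255))
    for k in cv2.findContours(m,cv2.RETR_EXTERNAL,2)[0]:
        if 60<cv2.contourArea(k)<400:
            e=cv2.fitEllipse(k); print(n,np.round(e[0],1),np.round(e[1],1),np.round(onz(c,*e[0],.02 if n=="top" else .013),4))
print([proj(t,(.54,-.36,z)) for z in(0,.026)])
E
```

```text
[[ 0.5734  0.2143  0.012 ]
 [ 0.5897 -0.2263  0.012 ]
 [ 0.5066 -0.2281  0.012 ]
 [ 0.4922  0.2102  0.012 ]] len [np.float64(0.44085755491553424), np.float64(0.08313252580958196), np.float64(0.4385444161850789), np.float64(0.08127585186164109)]
axis deg 92.001492270347 ctr [ 0.54044216 -0.00748714  0.012     ]
board side [array([ 0.5008, -0.2354,  0.012 ]), array([ 0.5849, -0.2325,  0.012 ]), array([0.4887, 0.2048, 0.012 ])]
trig [ 0.5326 -0.1416  0.12  ] [ 0.5396 -0.142   0.12  ]
handle [ 0.5437 -0.1051  0.12  ] [ 0.54   -0.1007  0.12  ]
post [0.6033 0.0444 0.08  ] [0.6025 0.0419 0.08  ]
shoulder [0.60632187 0.04707845 0.03      ] [0.60014131 0.03947254 0.03      ]
top [353.  297.9] [13.1 13.7] [ 0.3232 -0.3666  0.02  ]
top [346.5 272.1] [13.2 13.6] [ 0.3945 -0.3415  0.02  ]
top [326.2 255.6] [13.  13.3] [ 0.4349 -0.2774  0.02  ]
top [355.6 242.5] [12.9 13.1] [ 0.4855 -0.3611  0.02  ]
top [356.2 166.8] [13.8 16.8] [ 0.7214 -0.3436  0.02  ]
side [185.9 324.7] [18.4 21.4] [ 0.319  -0.3661  0.013 ]
side [258.6 306.2] [17.4 20.5] [ 0.4817 -0.3606  0.013 ]
side [217.2 307.3] [17.8 20.2] [ 0.391 -0.341  0.013]
side [229.4 280.4] [17.3 18.3] [ 0.4307 -0.2771  0.013 ]
[array([355.19487767, 225.48993715]), array([357.22318085, 224.28072515])]
```

```bash
python3 -m inch '[{"slide":[0.316,-0.347,0.01],"yaw":0.335},{"slide":[0.316,-0.347,0.01],"yaw":0.335},{"slide":[0.316,-0.347,0.01],"yaw":0.335},{"slide":[0.316,-0.347,0.01],"yaw":0.335},{"slide":[0.316,-0.347,0.01],"yaw":0.335},{"slide":[0.316,-0.347,0.01],"yaw":0.335},{"slide":[0.316,-0.347,0.01],"yaw":0.335},{"slide":[0.316,-0.347,0.01],"yaw":0.335},{"slide":[0.316,-0.347,0.01],"yaw":0.335},{"slide":[0.316,-0.347,0.01],"yaw":0.335},{"slide":[0.316,-0.347,0.01],"yaw":0.335},{"slide":[0.316,-0.347,0.01],"yaw":0.335}]' 0 40
```

```text
clock: 1.15
position: [0.5046, 0.2435, 0.2524]
ee_rot: [-0.014, 1.0, -0.001, 0.001]
ft_force: [0.4, -1.0, -0.3]
grip_width: 0.994
grasp_force: 0.0
```

```bash
python3 -m inch '[{"slide":[0,-0.45,0]},{"slide":[0,-0.45,0]},{"slide":[0,-0.45,0]},{"slide":[0,-0.45,0]},{"slide":[0,-0.45,0]},{"slide":[0,-0.45,0]},{"slide":[0,-0.45,0]},{"slide":[0,-0.45,0]},{"slide":[0,-0.45,0]},{"slide":[0,-0.45,0]},{"slide":[0,-0.45,0]},{"slide":[-0.016,-0.611,-0.1]},{"slide":[-0.016,-0.611,-0.1]},{"slide":[-0.016,-0.611,-0.1]},{"slide":[-0.016,-0.611,-0.1]},{"slide":[-0.016,-0.611,-0.1]},{"slide":[-0.016,-0.611,-0.1]},{"slide":[-0.016,-0.611,-0.1]}]' && python3 - <<'E'
from h import *
c=camera("wrist");import pickle;pickle.dump(c,open("w1.pkl","wb"));o=get_obs();print(o["position"],o["ee_rot"])
m=cv2.inRange(cv2.cvtColor(c["frame"],cv2.COLOR_RGB2HSV),(15,90,50),(32,255,255))
for k in cv2.findContours(m,cv2.RETR_EXTERNAL,2)[0]:
    if cv2.contourArea(k)>300: e=cv2.fitEllipse(k); print(cv2.contourArea(k),np.round(e,1) if 0 else e,np.round(onz(c,*e[0],.018,True),4))
save(c,"w1.png")
E
```

```text
invalid input
```

Yaw must be present in every row.

```bash
cat > w.py <<'E'
from h import *
import sys
c=camera("wrist");o=get_obs();print(o["position"],o["ee_rot"])
m=cv2.inRange(cv2.cvtColor(c["frame"],cv2.COLOR_RGB2HSV),(15,90,50),(32,255,255))
for k in cv2.findContours(m,cv2.RETR_EXTERNAL,2)[0]:
    if cv2.contourArea(k)>300: e=cv2.fitEllipse(k); print(cv2.contourArea(k),e,np.round(onz(c,*e[0],.018,True),4))
save(c,sys.argv[1])
E
python3 -m inch '[{"slide":[0,-0.45,0],"yaw":0},{"slide":[0,-0.45,0],"yaw":0},{"slide":[0,-0.45,0],"yaw":0},{"slide":[0,-0.45,0],"yaw":0},{"slide":[0,-0.45,0],"yaw":0},{"slide":[0,-0.45,0],"yaw":0},{"slide":[0,-0.45,0],"yaw":0},{"slide":[0,-0.45,0],"yaw":0},{"slide":[0,-0.45,0],"yaw":0},{"slide":[0,-0.45,0],"yaw":0},{"slide":[0,-0.45,0],"yaw":0},{"slide":[-0.016,-0.611,-0.1],"yaw":0},{"slide":[-0.016,-0.611,-0.1],"yaw":0},{"slide":[-0.016,-0.611,-0.1],"yaw":0},{"slide":[-0.016,-0.611,-0.1],"yaw":0},{"slide":[-0.016,-0.611,-0.1],"yaw":0},{"slide":[-0.016,-0.611,-0.1],"yaw":0},{"slide":[-0.016,-0.611,-0.1],"yaw":0}]' && python3 w.py w1.png
```

```text
clock: 2.65
position: [0.4835, -0.3616, 0.1513]
ee_rot: [-0.016, 1.0, 0.0, -0.001]
ft_force: [0.4, 0.5, -0.4]
grip_width: 1.001
grasp_force: 0.0
[ 0.48463073 -0.3604796   0.15211424] [-1.74380163e-02  9.99847849e-01  2.83594322e-04 -3.38965479e-04]
1530.5 ((263.6791076660156, 186.31005859375), (42.20814514160156, 46.51266098022461), 1.0466572046279907) [ 0.4817 -0.3608  0.018 ]
1534.5 ((355.20770263671875, 137.26307678222656), (42.333885192871094, 46.56688690185547), 122.27139282226562) [ 0.4314 -0.278   0.018 ]
1558.5 ((290.3883361816406, 89.16238403320312), (44.066612243652344, 45.2210578918457), 103.72358703613281) [ 0.3918 -0.3404  0.018 ]
1275.0 ((263.7126770019531, 9.27557373046875), (44.480499267578125, 50.11701965332031), 0.551027238368988) [ 0.3192 -0.366   0.018 ]
```

View pics/w1.png

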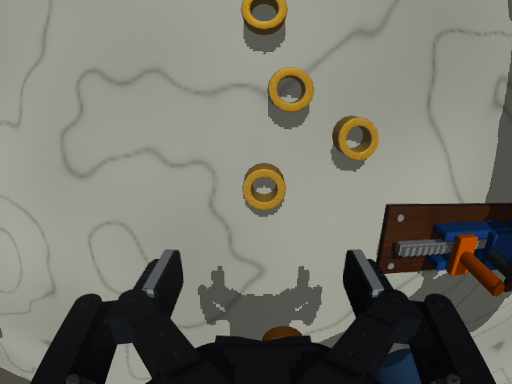

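The wrist view shows the four rings, with the chosen one at (264,186). It casts to (0.482,-0.361), which agrees with the other cameras.

```bash
python3 -m inch '[{"slide":[-0.002,-0.0005,-0.04],"yaw":0},{"slide":[-0.002,-0.0005,-0.08],"yaw":0},{"slide":[-0.002,-0.0005,-0.11],"yaw":0},{"slide":[-0.002,-0.0005,-0.125],"yaw":0},{"slide":[-0.002,-0.0005,-0.135],"yaw":0},{"slide":[-0.002,-0.0005,-0.135],"yaw":0},{"slide":[-0.002,-0.0005,-0.135],"yaw":0}]' && python3 -m inch '[{"slide":[0,0,0],"yaw":0},{"slide":[0,0,0],"yaw":0},{"slide":[0,0,0],"yaw":0},{"slide":[0,0,0],"yaw":0},{"slide":[0,0,0],"yaw":0},{"slide":[0,0,0],"yaw":0},{"slide":[0,0,0],"yaw":0},{"slide":[0,0,0],"yaw":0},{"slide":[0,0,0],"yaw":0},{"slide":[0,0,0],"yaw":0}]' 255 40
```

```text
clock: 3.28
position: [0.4836, -0.3609, 0.0184]
ee_rot: [-0.018, 1.0, -0.0, 0.001]
ft_force: [-0.1, 0.1, 0.6]
grip_width: 1.001
grasp_force: 0.0
clock: 4.12
position: [0.4831, -0.3616, 0.0185]
ee_rot: [-0.018, 1.0, -0.0, 0.001]
ft_force: [-1.9, 1.7, 7.2]
grip_width: 0.441
grasp_force: 39.8
```

```bash
python3 -m inch '[{"slide":[0,0,0.03],"yaw":0},{"slide":[0,0,0.07],"yaw":0},{"slide":[0,0,0.11],"yaw":0},{"slide":[0,0,0.15],"yaw":0},{"slide":[0.12,0.359,0.16],"yaw":0},{"slide":[0.12,0.359,0.16],"yaw":0},{"slide":[0.12,0.359,0.16],"yaw":0},{"slide":[0.12,0.359,0.16],"yaw":0},{"slide":[0.12,0.359,0.16],"yaw":0},{"slide":[0.12,0.359,0.16],"yaw":0},{"slide":[0.12,0.359,0.16],"yaw":0},{"slide":[0.12,0.359,0.16],"yaw":0},{"slide":[0.12,0.359,0.16],"yaw":0},{"slide":[0.12,0.359,0.16],"yaw":0},{"slide":[0.12,0.359,0.16],"yaw":0},{"slide":[0.12,0.359,0.16],"yaw":0},{"slide":[0.12,0.359,0.16],"yaw":0},{"slide":[0.12,0.359,0.16],"yaw":0}]' && python3 - <<'E'
from h import *
import pickle
w,s,t=camera("wrist"),camera("side"),camera("top");o=get_obs();print(o["position"],o["ee_rot"])
pickle.dump((w,s,t,o),open("c2.pkl","wb"))
im=np.zeros((512,800,3),np.uint8)
im[:384,:512]=w["frame"]; 
p=proj(s,(.603,.02,.1)).astype(int);print(p)
im[:360,520:800]=cv2.resize(s["frame"][p[1]-45:p[1]+45,p[0]-35:p[0]+35],(280,360),interpolation=2)
cv2.imwrite("pics/c2.png",im[:,:,::-1])
E
```

```text
clock: 5.62
position: [0.6023, -0.0042, 0.1775]
ee_rot: [-0.016, 1.0, -0.0, 0.0]
ft_force: [-0.4, 0.5, -1.7]
grip_width: 0.447
grasp_force: 41.0
[ 0.60241141 -0.00342252  0.1774648 ] [-1.67737274e-02  9.99859310e-01  3.58106095e-05  4.44859459e-05]
[267 167]
```

View pics/c2.png

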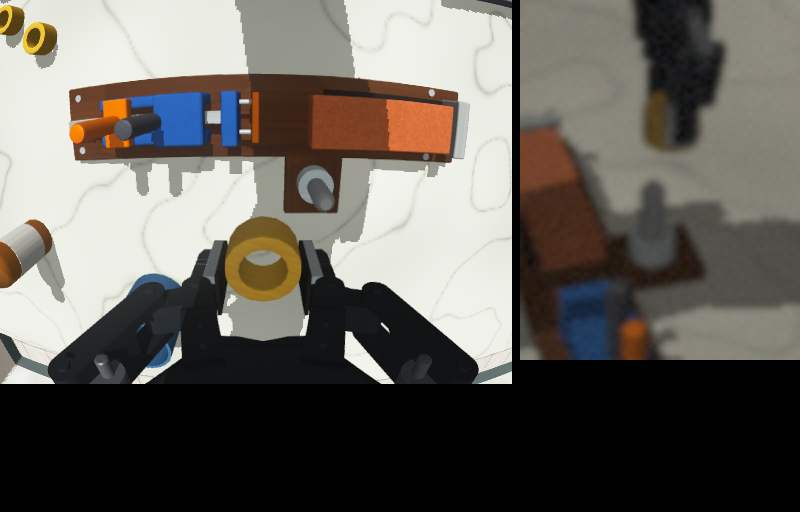

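Wrist view: the sleeve is held, with its rim centre at about (263,267). The shoulder is at about (315,186), the post top at (326,206), and the trigger and handle tops at (76,133) and (124,130).

```bash
python3 - <<'E'
from h import *
import pickle
w,s,t,o=pickle.load(open("c2.pkl","rb"));T=o["position"];print(T)
f=w["frame"];g=cv2.cvtColor(f,cv2.COLOR_RGB2GRAY)
hsv=cv2.cvtColor(f,cv2.COLOR_RGB2HSV)
m=cv2.inRange(hsv,(12,90,40),(34,255,255));m[:200]=0;m[:,:200]=0;m[:,330:]=0
cs,h=cv2.findContours(m,cv2.RETR_CCOMP,2)
for k in cs:
    if cv2.contourArea(k)>300: print("sleeve",cv2.contourArea(k),cv2.boundingRect(k),cv2.fitEllipse(k))
for z in(.185,.159): print("bore (263,267)@",z,onz(w,263,267,z,True))
for p in((315.5,185),(315.5,187)): print("shoulder",onz(w,*p,.03,True))
for p in((325,205),(327,207)): print("posttop",onz(w,*p,.08,True))
print("trig",onz(w,75,134,.12,True),"handle",onz(w,123,131,.12,True))
print("board corners",[onz(w,*p,.012,True).round(4) for p in((69,90),(76,160),(458,95),(449,161))])
x0,y0=285,155
b=cv2.resize(f[155:225,280:350],(560,560),interpolation=2)
cv2.imwrite("pics/d.png",np.hstack([b,])[:,:,::-1])
E
```

```text
[ 0.60241141 -0.00342252  0.1774648 ]
sleeve 5164.0 (224, 216, 78, 86) ((262.60870361328125, 259.51422119140625), (77.60924530029297, 85.2154541015625), 1.5102629661560059)
sleeve 432.5 (244, 249, 38, 18) ((262.82696533203125, 257.4024353027344), (16.197446823120117, 34.2115478515625), 89.77694702148438)
bore (263,267)@ 0.185 [ 0.59872925 -0.0044379   0.185     ]
bore (263,267)@ 0.159 [ 0.61542272 -0.00387284  0.159     ]
shoulder [0.60215696 0.04790418 0.03      ]
shoulder [0.60422854 0.04808289 0.03      ]
posttop [0.60440773 0.04772624 0.08      ]
posttop [0.60615272 0.04964427 0.08      ]
trig [ 0.54087649 -0.14374222  0.12      ] handle [ 0.54043474 -0.10196257  0.12      ]
board corners [array([ 0.5017, -0.2275,  0.012 ]), array([ 0.5841, -0.224 ,  0.012 ]), array([0.4931, 0.2149, 0.012 ]), array([0.5715, 0.2133, 0.012 ])]
```

View pics/d.png

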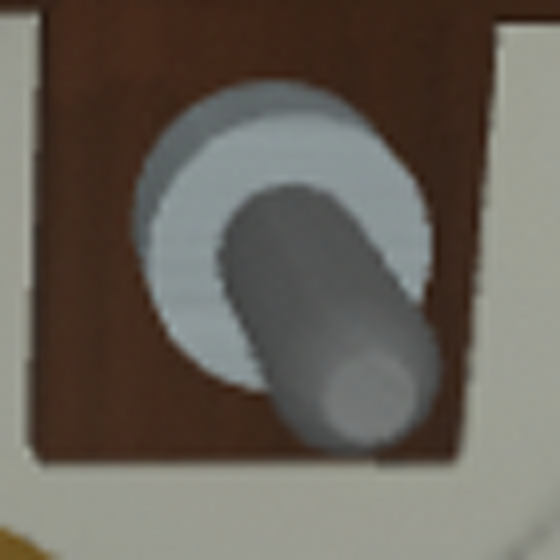

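Crop: the shoulder ellipse centre is at (316.3,186.5) and the post tip circle at (326.1,204.6), both in full-frame pixels. I still need the sleeve's rim edges.

```bash
python3 - <<'E'
from h import *
import pickle
w,s,t,o=pickle.load(open("c2.pkl","rb"))
print("seat",onz(w,316.3,186.5,.03,True),"top",onz(w,326.1,204.6,.08,True))
f=w["frame"].astype(int)
print([(v,*f[v,259:267].mean(0).round().astype(int)) for v in range(212,306)])
print([(u,*f[266:270,u].mean(0).round().astype(int)) for u in list(range(220,244))+list(range(280,306))])
E
```

```text
seat [0.60368148 0.04884884 0.03      ] top [0.60402596 0.04863632 0.08      ]
[(212, np.int64(154), np.int64(156), np.int64(145)), (213, np.int64(153), np.int64(155), np.int64(145)), (214, np.int64(153), np.int64(155), np.int64(144)), (215, np.int64(151), np.int64(152), np.int64(140)), (216, np.int64(130), np.int64(122), np.int64(95)), (217, np.int64(113), np.int64(88), np.int64(39)), (218, np.int64(113), np.int64(88), np.int64(39)), (219, np.int64(112), np.int64(88), np.int64(39)), (220, np.int64(113), np.int64(89), np.int64(40)), (221, np.int64(114), np.int64(89), np.int64(38)), (222, np.int64(115), np.int64(90), np.int64(39)), (223, np.int64(113), np.int64(88), np.int64(38)), (224, np.int64(113), np.int64(88), np.int64(37)), (225, np.int64(112), np.int64(87), np.int64(37)), (226, np.int64(112), np.int64(87), np.int64(37)), (227, np.int64(112), np.int64(87), np.int64(37)), (228, np.int64(113), np.int64(88), np.int64(37)), (229, np.int64(114), np.int64(89), np.int64(38)), (230, np.int64(114), np.int64(88), np.int64(37)), (231, np.int64(113), np.int64(88), np.int64(36)), (232, np.in
[... 5562 characters left out ...]
2, np.int64(154), np.int64(118), np.int64(36)), (293, np.int64(154), np.int64(117), np.int64(36)), (294, np.int64(155), np.int64(118), np.int64(36)), (295, np.int64(154), np.int64(118), np.int64(36)), (296, np.int64(155), np.int64(118), np.int64(35)), (297, np.int64(156), np.int64(119), np.int64(36)), (298, np.int64(156), np.int64(120), np.int64(36)), (299, np.int64(156), np.int64(118), np.int64(36)), (300, np.int64(156), np.int64(118), np.int64(37)), (301, np.int64(71), np.int64(56), np.int64(26)), (302, np.int64(24), np.int64(22), np.int64(19)), (303, np.int64(20), np.int64(20), np.int64(18)), (304, np.int64(22), np.int64(21), np.int64(19)), (305, np.int64(20), np.int64(20), np.int64(18))]
```

```bash
python3 - <<'E'
from h import *
import pickle
w,s,t,o=pickle.load(open("c2.pkl","rb"))
for z in (.181,.185,.189):
    X=[onz(w,262.8,v,z,True)[0] for v in(236.4,301,250,290)];Y=[onz(w,u,268,z,True)[1] for u in(224.3,301,238.3,287)]
    print(z,"x dia",X[1]-X[0],"ctr",(X[0]+X[1])/2,"bore",X[3]-X[2],(X[2]+X[3])/2,"y",Y[1]-Y[0],(Y[0]+Y[1])/2,(Y[2]+Y[3])/2)
print(onz(w,262.8,215.9,.159,True)[0]+.02, onz(w,262.8,264.9,.159,True)[0]-.012)
E
```

```text
0.181 x dia 0.03992088459171261 ctr 0.6037541726534219 bore 0.024723606404724485 0.6036833676378746 y 0.03916029415359354 -0.0045010246054973755 -0.0045057513133373965
0.185 x dia 0.038673451561712424 ctr 0.6011091803354016 bore 0.02395105230013983 0.6010405878087806 y 0.037936627772166276 -0.0045832674684919625 -0.004587846477914395
0.189 x dia 0.037426018531712124 ctr 0.5984641880173814 bore 0.023178498195555175 0.5983978079796866 y 0.036712961390739006 -0.004665510331486548 -0.0046699416424913955
0.6023483165473656 0.601937131320834
```

```bash
python3 -m inch '[{"slide":[0.001,0.03,0],"yaw":0},{"slide":[0.001,0.053,0],"yaw":0},{"slide":[0.001,0.053,-0.03],"yaw":0},{"slide":[0.001,0.053,-0.055],"yaw":0},{"slide":[0.001,0.053,-0.07],"yaw":0},{"slide":[0.001,0.053,-0.07],"yaw":0},{"slide":[0.001,0.053,-0.07],"yaw":0}]' && python3 - <<'E'
from h import *
w,s,t=camera("wrist"),camera("side"),camera("top");o=get_obs();print(o["position"])
import pickle;pickle.dump((w,s,t,o),open("c3.pkl","wb"))
p=proj(s,(.603,.048,.09)).astype(int);q=proj(t,(.603,.048,.09)).astype(int);print(p,q)
im=np.zeros((400,800,3),np.uint8)
im[:,:400]=cv2.resize(w["frame"][210:310,212:312],(400,400),interpolation=2)
im[:,400:800]=cv2.resize(s["frame"][p[1]-30:p[1]+30,p[0]-30:p[0]+30],(400,400),interpolation=2)
cv2.imwrite("pics/c3.png",im[:,:,::-1])
E
```

```text
clock: 6.35
position: [0.6033, 0.0501, 0.1072]
ee_rot: [-0.017, 1.0, -0.0, -0.001]
ft_force: [-0.6, 0.3, 0.5]
grip_width: 0.447
grasp_force: 40.9
[0.60451168 0.05040712 0.10896852]
[264 164] [224 181]
```

View pics/c3.png

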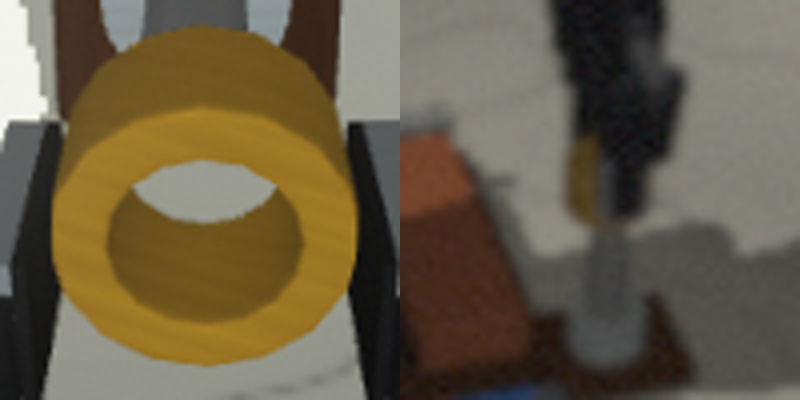

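Left crop: the shaft below is about 1.5 px left of the sleeve's axis, so y is about 1 mm too far. Right crop: the sleeve bottom is just above the post tip, so I'll measure its x numerically.

```bash
python3 - <<'E'
from h import *
import pickle
w,s,t,o=pickle.load(open("c3.pkl","rb"));f=s["frame"].astype(int)
def ony(c,u,v,y):
    a,d=ray(c,u,v);return a+d*(y-a[1])/d[1]
hsv=cv2.cvtColor(s["frame"],cv2.COLOR_RGB2HSV)
for v in range(152,182,2):
    print(v,[tuple(f[v,u]) and f"{f[v,u,0]},{f[v,u,2]}" for u in range(256,276)], ony(s,264,v,.03).round(3)[2])
for u in (259,260,265,268,270): print(u,ony(s,u,160,.0485).round(4),ony(s,u,172,.0485).round(4))
E
```

```text
152 ['135,123', '136,125', '122,111', '87,79', '48,44', '22,23', '23,25', '26,21', '25,26', '24,27', '25,25', '21,27', '24,28', '20,18', '27,22', '23,20', '23,22', '21,26', '42,41', '78,71'] 0.149
154 ['139,125', '134,122', '121,110', '91,80', '57,46', '48,25', '52,27', '42,23', '27,15', '23,27', '21,18', '26,24', '22,19', '21,22', '19,23', '23,27', '25,25', '21,18', '55,52', '98,89'] 0.142
156 ['138,125', '134,122', '120,103', '96,72', '80,43', '78,32', '75,28', '56,26', '40,30', '25,25', '15,17', '28,29', '25,27', '21,20', '29,29', '24,24', '21,22', '31,32', '69,62', '108,98'] 0.135
158 ['136,124', '131,118', '113,93', '88,53', '75,22', '77,32', '74,30', '65,39', '52,49', '46,48', '25,31', '22,22', '29,28', '26,29', '30,29', '52,45', '69,60', '88,79', '109,98', '124,113'] 0.128
160 ['137,124', '131,118', '110,93', '87,54', '82,34', '80,30', '77,34', '69,45', '61,55', '49,48', '32,35', '22,24', '21,22', '33,31', '51,47', '84,72', '113,99', '127,113', '131,118', '131,117'] 0.121
162 ['137,122', '133,119', '110,92', '85,54', '79,33', '82,34', '82,37', '70,43', '61,55', '49,50', '30,32
[... 1432 characters left out ...]
'80,73', '82,76', '80,73', '80,71', '80,72', '79,72', '78,71'] 0.061
178 ['85,76', '83,74', '84,78', '80,75', '79,76', '73,72', '64,63', '65,63', '65,63', '65,65', '63,61', '65,64', '72,68', '72,69', '64,58', '55,45', '54,43', '67,58', '77,68', '85,76'] 0.054
180 ['64,54', '64,55', '63,56', '71,69', '73,74', '74,73', '64,63', '64,62', '65,63', '67,63', '65,62', '64,62', '70,70', '70,71', '63,60', '49,38', '39,25', '48,36', '68,60', '81,74'] 0.046
259 [0.5852 0.0485 0.1093] [0.5853 0.0485 0.0645]
260 [0.5883 0.0485 0.1088] [0.5884 0.0485 0.0639]
265 [0.6035 0.0485 0.1061] [0.6041 0.0485 0.0609]
268 [0.6127 0.0485 0.1044] [0.6136 0.0485 0.0591]
270 [0.6189 0.0485 0.1033] [0.62   0.0485 0.0579]
```

```bash
python3 -m inch '[{"slide":[0,-0.001,0],"yaw":0},{"slide":[0,-0.001,-0.006],"yaw":0},{"slide":[0,-0.001,-0.012],"yaw":0},{"slide":[0,-0.001,-0.018],"yaw":0},{"slide":[0,-0.001,-0.024],"yaw":0},{"slide":[0,-0.001,-0.024],"yaw":0}]'
```

```text
clock: 7.0
position: [0.6026, 0.0496, 0.0815]
ee_rot: [-0.018, 1.0, -0.0, -0.001]
ft_force: [0.6, -0.5, -1.3]
grip_width: 0.441
grasp_force: 41.0
```

```bash
python3 -m inch '[{"slide":[0,0,-0.008],"yaw":0},{"slide":[0,0,-0.016],"yaw":0},{"slide":[0,0,-0.022],"yaw":0},{"slide":[0,0,-0.026],"yaw":0},{"slide":[0,0,-0.028],"yaw":0},{"slide":[0,0,-0.028],"yaw":0}]'; python3 -m inch '[{"slide":[0,0,-0.002],"yaw":0},{"slide":[0,0,-0.003],"yaw":0},{"slide":[0,0,-0.003],"yaw":0}]'
```

```text
clock: 7.5
position: [0.6033, 0.0496, 0.0547]
ee_rot: [-0.018, 1.0, -0.0, -0.0]
ft_force: [-0.2, 0.9, -0.2]
grip_width: 0.447
grasp_force: 41.0
clock: 7.75
position: [0.6036, 0.0497, 0.0523]
ee_rot: [-0.018, 1.0, 0.0, 0.0]
ft_force: [-0.7, -0.5, -1.7]
grip_width: 0.448
grasp_force: 41.0
```

```bash
python3 -m inch '[{"slide":[0,0,-0.001],"yaw":0},{"slide":[0,0,-0.002],"yaw":0},{"slide":[0,0,-0.002],"yaw":0}]';python3 -m inch '[{"slide":[0,0,-0.001],"yaw":0},{"slide":[0,0,-0.001],"yaw":0},{"slide":[0,0,-0.001],"yaw":0}]'; python3 -m inch '[{"slide":[0,0,-0.001],"yaw":0},{"slide":[0,0,-0.001],"yaw":0}]'
```

```text
clock: 8.0
position: [0.6035, 0.0497, 0.0502]
ee_rot: [-0.018, 1.0, 0.0, -0.0]
ft_force: [1.1, -0.0, 0.1]
grip_width: 0.441
grasp_force: 41.0
clock: 8.25
position: [0.6036, 0.0496, 0.0493]
ee_rot: [-0.018, 1.0, 0.0, -0.0]
ft_force: [0.3, 0.8, -1.4]
grip_width: 0.447
grasp_force: 41.0
clock: 8.42
position: [0.6037, 0.0496, 0.0485]
ee_rot: [-0.018, 1.0, 0.0, 0.0]
ft_force: [-0.6, 0.4, 0.5]
grip_width: 0.446
grasp_force: 41.1
```

```bash
python3 -m inch '[{"slide":[0,0,-0.001],"yaw":0},{"slide":[0,0,-0.001],"yaw":0}]';python3 -m inch '[{"slide":[0,0,0],"yaw":0},{"slide":[0,0,0],"yaw":0},{"slide":[0,0,0],"yaw":0},{"slide":[0,0,0],"yaw":0},{"slide":[0,0,0],"yaw":0},{"slide":[0,0,0],"yaw":0},{"slide":[0,0,0],"yaw":0},{"slide":[0,0,0],"yaw":0}]' 0; python3 -m inch '[{"slide":[0,0,0.03],"yaw":0},{"slide":[0,0,0.07],"yaw":0},{"slide":[0,0,0.11],"yaw":0},{"slide":[0,-0.04,0.13],"yaw":0},{"slide":[0,-0.06,0.13],"yaw":0},{"slide":[0,-0.06,0.13],"yaw":0}]'; python3 - <<'E'
from h import *
w,s=camera("wrist"),camera("side");o=get_obs();print(o["position"])
import pickle;pickle.dump((w,s,o),open("c4.pkl","wb"))
p=proj(s,(.603,.048,.05)).astype(int)
im=np.zeros((384,800,3),np.uint8)
im[:,:512]=w["frame"]
im[:280,515:795]=cv2.resize(s["frame"][p[1]-35:p[1]+35,p[0]-35:p[0]+35],(280,280),interpolation=2)
cv2.imwrite("pics/c4.png",im[:,:,::-1])
E
```

```text
clock: 8.58
position: [0.6037, 0.0496, 0.0484]
ee_rot: [-0.018, 1.0, 0.0, 0.0]
ft_force: [-4.9, -0.8, 12.6]
grip_width: 0.447
grasp_force: 42.2
clock: 9.25
position: [0.6036, 0.0496, 0.0473]
ee_rot: [-0.018, 1.0, 0.0, -0.0]
ft_force: [0.1, -0.2, 0.3]
grip_width: 0.999
grasp_force: 0.0
clock: 9.75
position: [0.6042, -0.0169, 0.1797]
ee_rot: [-0.014, 1.0, -0.001, 0.002]
ft_force: [0.4, -1.1, -0.4]
grip_width: 1.0
grasp_force: 0.0
[ 0.6034799  -0.01141364  0.17749663]
```

View pics/c4.png

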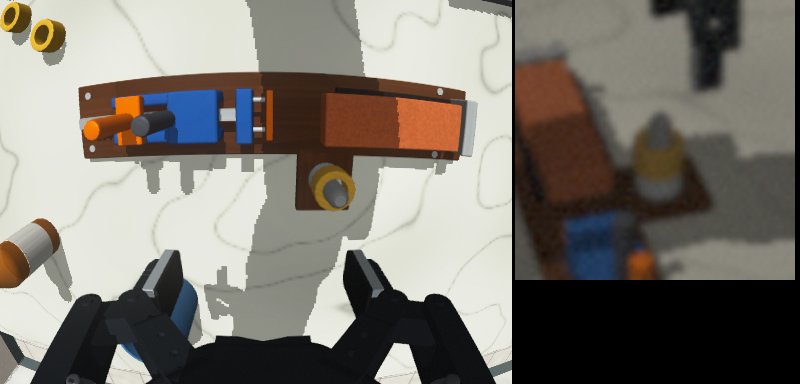

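The sleeve sits down on the shoulder with the post through it, at (334,190) in the wrist view, and it was released after a contact force of 12.6 N. Next is the trigger at about (0.5405,-0.143), with the gripper centred at (0.5395,-0.114).

```bash
python3 -m inch '[{"slide":[-0.025,-0.04,0],"yaw":0},{"slide":[-0.045,-0.075,0],"yaw":0},{"slide":[-0.064,-0.1025,0],"yaw":0},{"slide":[-0.064,-0.1025,0],"yaw":0},{"slide":[-0.064,-0.1025,0],"yaw":0},{"slide":[-0.064,-0.1025,0],"yaw":0}]' 0 25; python3 - <<'E'
from h import *
import pickle
w=camera("wrist");s=camera("side");o=get_obs();print(o["position"]);pickle.dump((w,s,o),open("c5.pkl","wb"))
im=np.zeros((384,800,3),np.uint8);im[:,:512]=w["frame"]
im[:280,515:795]=cv2.resize(s["frame"][165:235,225:295],(280,280),interpolation=2)
cv2.imwrite("pics/c5.png",im[:,:,::-1])
E
```

```text
clock: 10.35
position: [0.5398, -0.1113, 0.177]
ee_rot: [-0.018, 1.0, 0.0, -0.0]
ft_force: [0.6, -0.2, 0.2]
grip_width: 0.999
grasp_force: 0.0
[ 0.54012278 -0.11091378  0.17692481]
```

View pics/c5.png

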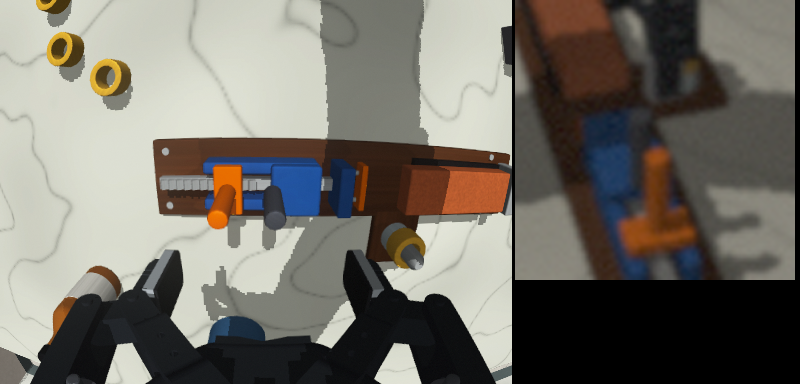

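The trigger top is at (217,218) and the handle top at (275,220), both between the open fingers. That was the tenth picture, so only numbers from here.

```bash
python3 - <<'E'
from h import *
import pickle
w,s,o=pickle.load(open("c5.pkl","rb"))
hsv=cv2.cvtColor(w["frame"],cv2.COLOR_RGB2HSV)
print("T",onz(w,217,218,.12,True),"H",onz(w,275,220,.12,True))
m=cv2.inRange(hsv,(5,180,100),(14,255,255))
N,l,st,ce=cv2.connectedComponentsWithStats(m)
for i in range(1,N):
    if st[i][4]>60: print(st[i],ce[i].round(1))
E
```

```text
T [ 0.5388948  -0.14327328  0.12      ] H [ 0.53884917 -0.10298569  0.12      ]
[ 207  165   36   64 1595] [225.9 194.3]
[358 166  10  45 239] [363.  187.8]
[ 407  166  103   49 4252] [457.6 190.9]
[ 48 298  28  47 397] [ 61.  314.2]
```

```bash
cat > m.py <<'E'
from h import *
import sys
ex=np.array([np.cos(np.radians(92)),np.sin(np.radians(92))]);O=np.array([.540,-.1433])
w=camera("wrist");o=get_obs();hsv=cv2.cvtColor(w["frame"],cv2.COLOR_RGB2HSV)
m=cv2.inRange(hsv,(4,150,60),(15,255,255));N,l,st,ce=cv2.connectedComponentsWithStats(m)
for i in range(1,N):
    a=st[i]
    if a[4]>60:
        row=int(a[1]+a[3]/2)
        for u in (a[0],a[0]+a[2]-1):
            p=onz(w,u,row,.043,True);d=p[:2]-O
            print(a,"u",u,"stx@.043 %.4f sty %.4f"%(d@ex,d@[-ex[1],ex[0]]))
print(o["position"].round(4),o["ft_force"].round(1),round(o["grip_width"],3),round(o["grasp_force"],1),o["clock"])
E
python3 -m inch '[{"slide":[-0.0005,-0.0033,0],"yaw":0},{"slide":[-0.0005,-0.0033,-0.025],"yaw":0},{"slide":[-0.0005,-0.0033,-0.05],"yaw":0},{"slide":[-0.0005,-0.0033,-0.075],"yaw":0},{"slide":[-0.0005,-0.0033,-0.089],"yaw":0},{"slide":[-0.0005,-0.0033,-0.089],"yaw":0},{"slide":[-0.0005,-0.0033,-0.089],"yaw":0}]'; python3 m.py
```

```text
clock: 11.03
position: [0.539, -0.1158, 0.088]
ee_rot: [-0.018, 1.0, -0.0, -0.001]
ft_force: [-0.7, 0.1, 0.4]
grip_width: 0.994
grasp_force: 0.0
[ 310  160   61   49 1003] u 310 stx@.043 0.0569 sty 0.0304
[ 310  160   61   49 1003] u 370 stx@.043 0.0968 sty 0.0306
[479 165  33  18 424] u 479 stx@.043 0.1891 sty 0.0396
[479 165  33  18 424] u 511 stx@.043 0.2276 sty 0.0409
[ 135  172  145   35 1596] u 135 stx@.043 -0.0575 sty 0.0273
[ 135  172  145   35 1596] u 279 stx@.043 0.0375 sty 0.0271
[394 189  22  67 795] u 394 stx@.043 0.1188 sty 0.0032
[394 189  22  67 795] u 415 stx@.043 0.1363 sty 0.0027
[ 440  191   72   67 4135] u 440 stx@.043 0.1594 sty 0.0003
[ 440  191   72   67 4135] u 511 stx@.043 0.2440 sty -0.0037
[ 184  198   57  117 4352] u 184 stx@.043 -0.0280 sty -0.0222
[ 184  198   57  117 4352] u 240 stx@.043 0.0117 sty -0.0211
[156 233  36  23 476] u 156 stx@.043 -0.0478 sty -0.0133
[156 233  36  23 476] u 191 stx@.043 -0.0218 sty -0.0124
[ 56 306  15  11  93] u 56 stx@.043 -0.1733 sty -0.0960
[ 56 306  15  11  93] u 70 stx@.043 -0.1533 sty -0.0919
[ 16 349  29  35 645] u 16 stx@.043 -0.3247 sty -0.2350
[ 16 349  29  35 645] u 44 stx@.043 -0.2493 sty -0.2057
[ 0.5396 -0.116   0.089 ] [-0.1  0.4  0.4] 1.001 0.0 11.0833
```

```bash
sed -i 's/if a\[4\]>60/if a[4]>200 and 350<a[0]<470 and a[1]>175/' m.py
S='[{"slide":[0,0,0],"yaw":0},{"slide":[0,0,0],"yaw":0},{"slide":[0,0,0],"yaw":0},{"slide":[0,0,0],"yaw":0},{"slide":[0,0,0],"yaw":0},{"slide":[0,0,0],"yaw":0},{"slide":[0,0,0],"yaw":0},{"slide":[0,0,0],"yaw":0}]' ; unset S
python3 -m inch '[{"slide":[0,0.0015,0],"yaw":0},{"slide":[0,0.0015,0],"yaw":0}]'
python3 -m inch '[{"slide":[0,0,0],"yaw":0},{"slide":[0,0,0],"yaw":0},{"slide":[0,0,0],"yaw":0},{"slide":[0,0,0],"yaw":0},{"slide":[0,0,0],"yaw":0},{"slide":[0,0,0],"yaw":0},{"slide":[0,0,0],"yaw":0},{"slide":[0,0,0],"yaw":0}]' 255 25; python3 m.py
python3 -m inch '[{"slide":[0,0,0],"yaw":0},{"slide":[0,0,0],"yaw":0},{"slide":[0,0,0],"yaw":0},{"slide":[0,0,0],"yaw":0},{"slide":[0,0,0],"yaw":0},{"slide":[0,0,0],"yaw":0}]' 0; python3 m.py
```

```text
clock: 11.25
position: [0.54, -0.1144, 0.0896]
ee_rot: [-0.018, 1.0, 0.0, 0.001]
ft_force: [1.3, -0.9, -0.6]
grip_width: 1.003
grasp_force: 0.0
clock: 11.92
position: [0.5403, -0.1139, 0.0906]
ee_rot: [-0.018, 1.0, 0.001, 0.001]
ft_force: [-6.2, 4.3, 18.6]
grip_width: 0.445
grasp_force: 25.9
[413 186  20  69 654] u 413 stx@.043 0.1378 sty 0.0015
[413 186  20  69 654] u 432 stx@.043 0.1550 sty 0.0009
[ 437  188   75   67 4315] u 437 stx@.043 0.1599 sty -0.0001
[ 437  188   75   67 4315] u 511 stx@.043 0.2484 sty -0.0039
[ 0.5403 -0.1139  0.0905] [-5.6  4.9 19.5] 0.441 25.9 11.9667
clock: 12.47
position: [0.539, -0.1147, 0.0882]
ee_rot: [-0.018, 1.0, 0.0, -0.0]
ft_force: [0.2, -1.2, 0.3]
grip_width: 0.996
grasp_force: 0.0
[415 189  20  66 639] u 415 stx@.043 0.1376 sty 0.0024
[415 189  20  66 639] u 434 stx@.043 0.1547 sty 0.0018
[ 439  190   73   68 4229] u 439 stx@.043 0.1598 sty -0.0000
[ 439  190   73   68 4229] u 511 stx@.043 0.2455 sty -0.0041
[ 0.539  -0.1147  0.0882] [-0.7 -0.3  0.2] 0.997 0.0 12.5167
```

The first stroke advanced the pad 18 mm and it stayed there. Pumping on.

```bash

python3 -m inch '[{"slide":[0,0,0],"yaw":0},{"slide":[0,0,0],"yaw":0},{"slide":[0,0,0],"yaw":0},{"slide":[0,0,0],"yaw":0},{"slide":[0,0,0],"yaw":0},{"slide":[0,0,0],"yaw":0},{"slide":[0,0,0],"yaw":0},{"slide":[0,0,0],"yaw":0}]' 255 25; python3 m.py
python3 -m inch '[{"slide":[0,0,0],"yaw":0},{"slide":[0,0,0],"yaw":0},{"slide":[0,0,0],"yaw":0},{"slide":[0,0,0],"yaw":0},{"slide":[0,0,0],"yaw":0},{"slide":[0,0,0],"yaw":0}]' 0;sed -i 's/350<a\[0\]/380<a[0]/' m.py; python3 m.py
```

```text
clock: 13.18
position: [0.5399, -0.1139, 0.09]
ee_rot: [-0.018, 1.0, 0.001, 0.001]
ft_force: [-5.8, 4.3, 18.7]
grip_width: 0.439
grasp_force: 26.5
[ 430  187   82   69 4687] u 430 stx@.043 0.1529 sty 0.0008
[ 430  187   82   69 4687] u 511 stx@.043 0.2476 sty -0.0032
[ 0.5399 -0.1139  0.09  ] [-5.5  3.9 17.8] 0.44 26.5 13.2333
clock: 13.73
position: [0.539, -0.1146, 0.0882]
ee_rot: [-0.018, 1.0, 0.0, -0.0]
ft_force: [0.1, -0.2, -0.9]
grip_width: 1.004
grasp_force: 0.0
[ 432  189   80   69 4583] u 432 stx@.043 0.1530 sty 0.0011
[ 432  189   80   69 4583] u 511 stx@.043 0.2450 sty -0.0031
[ 0.539  -0.1146  0.0882] [-1.   0.2  0.8] 1.0 0.0 13.7833
```

```bash

python3 -m inch '[{"slide":[0,0,0],"yaw":0},{"slide":[0,0,0],"yaw":0},{"slide":[0,0,0],"yaw":0},{"slide":[0,0,0],"yaw":0},{"slide":[0,0,0],"yaw":0},{"slide":[0,0,0],"yaw":0},{"slide":[0,0,0],"yaw":0},{"slide":[0,0,0],"yaw":0}]' 255 25; python3 m.py
python3 - <<'E'
from h import *
w=camera("wrist");np.save("w3.npy",w["frame"])
f=w["frame"].astype(int)
print([(u,*map(int,f[215:225,u].mean(0))) for u in range(400,500,2)])
E
```

```text
clock: 14.45
position: [0.5399, -0.114, 0.0901]
ee_rot: [-0.018, 1.0, 0.001, 0.001]
ft_force: [-6.3, 3.1, 17.5]
grip_width: 0.437
grasp_force: 26.2
[ 446  188   66   68 3673] u 446 stx@.043 0.1686 sty -0.0006
[ 446  188   66   68 3673] u 511 stx@.043 0.2481 sty -0.0042
[ 0.5399 -0.1139  0.0901] [-6.   3.6 19. ] 0.44 26.2 14.5
[(400, 104, 107, 106), (402, 104, 107, 107), (404, 104, 107, 106), (406, 104, 107, 106), (408, 104, 107, 106), (410, 104, 107, 107), (412, 104, 106, 106), (414, 103, 106, 106), (416, 103, 106, 106), (418, 79, 86, 92), (420, 14, 30, 56), (422, 12, 28, 55), (424, 13, 29, 55), (426, 13, 28, 55), (428, 13, 29, 55), (430, 12, 29, 55), (432, 12, 29, 55), (434, 13, 29, 55), (436, 12, 29, 55), (438, 12, 28, 55), (440, 14, 33, 64), (442, 17, 45, 88), (444, 19, 49, 97), (446, 19, 49, 97), (448, 19, 50, 98), (450, 19, 49, 97), (452, 18, 49, 97), (454, 27, 49, 92), (456, 123, 59, 22), (458, 150, 63, 0), (460, 94, 43, 15), (462, 102, 49, 26), (464, 115, 55, 29), (466, 118, 57, 30), (468, 118, 57, 30), (470, 119, 58, 30), (472, 118, 57, 30), (474, 113, 55, 29), (476, 115, 55, 29), (478, 114, 55, 29), (480, 116, 57, 29), (482, 119, 57, 30), (484, 116, 56, 29), (486, 116, 56, 29), (488, 117, 56, 29), (490, 116, 56, 30), (492, 114, 55, 28), (494, 114, 55, 29), (496, 117, 57, 29), (498, 115, 55, 29)]
```

```bash

python3 -m inch '[{"slide":[0,0,0],"yaw":0},{"slide":[0,0,0],"yaw":0},{"slide":[0,0,0],"yaw":0},{"slide":[0,0,0],"yaw":0},{"slide":[0,0,0],"yaw":0},{"slide":[0,0,0],"yaw":0}]' 0 20; python3 m.py
python3 -m inch '[{"slide":[0,0,0],"yaw":0},{"slide":[0,0,0],"yaw":0},{"slide":[0,0,0],"yaw":0},{"slide":[0,0,0],"yaw":0},{"slide":[0,0,0],"yaw":0},{"slide":[0,0,0],"yaw":0},{"slide":[0,0,0],"yaw":0},{"slide":[0,0,0],"yaw":0},{"slide":[0,0,0],"yaw":0},{"slide":[0,0,0],"yaw":0}]' 255 20; python3 m.py
python3 - <<'E'
from h import *
w=camera("wrist");np.save("w4.npy",w["frame"])
f=w["frame"].astype(int)
print([(u,*map(int,f[215:225,u].mean(0))) for u in range(410,490,2)])
E
```

```text
clock: 15.05
position: [0.539, -0.1146, 0.0882]
ee_rot: [-0.018, 1.0, 0.0, -0.0]
ft_force: [0.4, 0.2, -0.5]
grip_width: 0.998
grasp_force: 0.0
[ 447  190   65   68 3560] u 447 stx@.043 0.1677 sty -0.0003
[ 447  190   65   68 3560] u 511 stx@.043 0.2455 sty -0.0041
[ 0.539  -0.1146  0.0882] [ 0.4 -0.9 -0.4] 1.0 0.0 15.1
clock: 15.93
position: [0.5399, -0.1181, 0.0901]
ee_rot: [-0.016, 1.0, -0.002, 0.001]
ft_force: [-3.0, -10.1, 12.5]
grip_width: 0.541
grasp_force: 18.4
[ 452  188   60   67 2943] u 452 stx@.043 0.1695 sty -0.0001
[ 452  188   60   67 2943] u 511 stx@.043 0.2420 sty -0.0033
[ 0.5399 -0.1181  0.0901] [-3.  -8.7 12.8] 0.546 18.4 15.9833
[(410, 103, 105, 105), (412, 103, 105, 105), (414, 102, 105, 105), (416, 102, 105, 104), (418, 102, 104, 104), (420, 101, 104, 104), (422, 100, 103, 104), (424, 100, 103, 104), (426, 100, 103, 103), (428, 101, 104, 104), (430, 73, 79, 87), (432, 12, 28, 54), (434, 12, 28, 53), (436, 12, 28, 53), (438, 12, 28, 54), (440, 12, 28, 55), (442, 12, 28, 54), (444, 12, 28, 54), (446, 12, 29, 54), (448, 12, 28, 54), (450, 12, 28, 54), (452, 12, 30, 58), (454, 16, 42, 81), (456, 18, 48, 94), (458, 18, 49, 96), (460, 18, 49, 96), (462, 18, 49, 96), (464, 18, 49, 95), (466, 24, 47, 88), (468, 96, 51, 36), (470, 113, 55, 29), (472, 117, 57, 29), (474, 116, 56, 29), (476, 118, 57, 30), (478, 116, 56, 29), (480, 112, 54, 28), (482, 114, 55, 29), (484, 112, 54, 28), (486, 117, 56, 29), (488, 116, 55, 28)]
```

The squeeze stalled before full stroke, so the pad is loaded by roughly 10 N. I'll raise the grip a little for margin.

```bash

python3 -m inch '[{"slide":[0,0,0],"yaw":0},{"slide":[0,0,0],"yaw":0},{"slide":[0,0,0],"yaw":0},{"slide":[0,0,0],"yaw":0},{"slide":[0,0,0],"yaw":0},{"slide":[0,0,0],"yaw":0}]' 255 24
python3 -m inch '[{"slide":[0,0,0],"yaw":0},{"slide":[0,0,0],"yaw":0},{"slide":[0,0,0],"yaw":0},{"slide":[0,0,0],"yaw":0},{"slide":[0,0,0],"yaw":0},{"slide":[0,0,0],"yaw":0}]' 255 27; python3 m.py
python3 - <<'E'
from h import *
import pickle
t=camera("top");t0=pickle.load(open("c0.pkl","rb"))["top"]
f=t["frame"].astype(int)
for nm,c in(("now",t),("start",t0)):
    f=c["frame"].astype(int); print(nm,[(u,int(f[200:208,u,0].mean()),int(f[200:208,u,2].mean())) for u in range(168,232,2)])
E
```

```text
clock: 16.53
position: [0.5399, -0.1177, 0.0903]
ee_rot: [-0.016, 1.0, -0.001, 0.001]
ft_force: [-4.5, -7.8, 15.9]
grip_width: 0.53
grasp_force: 22.0
clock: 17.03
position: [0.5399, -0.1173, 0.0904]
ee_rot: [-0.017, 1.0, -0.001, 0.001]
ft_force: [-5.5, -5.6, 18.0]
grip_width: 0.518
grasp_force: 24.8
[ 451  188   61   67 2920] u 451 stx@.043 0.1697 sty -0.0001
[ 451  188   61   67 2920] u 511 stx@.043 0.2435 sty -0.0034
[ 0.5399 -0.1173  0.0904] [-5.  -6.  17.9] 0.519 24.8 17.0833
now [(168, 137, 131), (170, 110, 105), (172, 105, 108), (174, 103, 106), (176, 103, 65), (178, 121, 34), (180, 120, 32), (182, 123, 35), (184, 122, 33), (186, 120, 32), (188, 121, 32), (190, 122, 34), (192, 122, 33), (194, 122, 34), (196, 121, 34), (198, 120, 33), (200, 120, 34), (202, 119, 32), (204, 120, 33), (206, 119, 33), (208, 94, 25), (210, 71, 19), (212, 72, 20), (214, 71, 18), (216, 71, 17), (218, 72, 19), (220, 72, 20), (222, 73, 20), (224, 73, 19), (226, 80, 11), (228, 72, 15), (230, 25, 52)]
start [(168, 78, 75), (170, 64, 61), (172, 60, 62), (174, 60, 63), (176, 48, 44), (178, 63, 22), (180, 70, 19), (182, 71, 20), (184, 71, 20), (186, 71, 20), (188, 69, 19), (190, 71, 18), (192, 70, 17), (194, 70, 18), (196, 69, 18), (198, 70, 20), (200, 69, 17), (202, 70, 20), (204, 68, 17), (206, 69, 18), (208, 69, 20), (210, 68, 17), (212, 69, 18), (214, 71, 20), (216, 78, 20), (218, 112, 32), (220, 122, 33), (222, 122, 34), (224, 123, 35), (226, 117, 33), (228, 66, 18), (230, 54, 16)]
```

The trigger yields about 0.3 mm per newton, which matches the pad springs at 3 N per mm. The gap at the stop has closed, so the estimated clamp force is about 17 N.

```bash
python3 -c "
from workcell import *
print(hand_in())"
```

```text
the job is handed in; nothing more can be done
None
```

I handed the job in with the sleeve on the post's shoulder and let go, and the trigger held squeezed at about 25 N, so an estimated 17 N is clamping the stone against the end stop; no verdict was returned.

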